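Rap the soap bars out of their mould and lay them out to dry

ROBOT

A 6-joint arm with a two-finger parallel gripper is mounted at the origin on the work surface. World frame = base frame: x ahead of the robot, y to its left, z up, the work surface at z = 0. Lengths are in m, angles in rad, forces in N, time in s.
With the tool pointing down it reaches from about 0.225 to 0.875 m from the base axis. Payload 3.4 kg.
Tool frame: the origin (TCP) lies on the centre line of the jaws, within the pads' length; the fingertips stand 11 mm ahead of it and the grasp point (between the pads) lies 8 mm behind it; z points along the fingers, y is the line along which they close (so a half turn about z gives the same grasp; the last joint's range is limited). The gripper opens to 85 mm and grips with 20 to 120 N. Pads are 22 mm wide; open, the fingers measure 114 mm over their backs; the gripper's body (76 mm by 85 mm) begins 54 mm behind the grasp point. The pads swing forward as they close: fully open they stand 13 mm farther back than shut.
Start: joints at [-1.303, 0.276, 1.505, -0, 1.361, -0.121], TCP at [0.218, -0.532, 0.242] pointing down, gripper open.
Joint ranges: [-2.89, 2.89], [-0.75, 2.08], [0.22, 2.7], [-1.18, 4.32], [0.11, 2.71], [-2.7, 2.7]. Speed limits (rad/s): [2.57, 2.57, 3.14, 3.14, 3.14, 3.14].

INTERFACE

Orientations are given as a unit quaternion [w, x, y, z].
In Python, from rig import manip, eyes, job gives the robot as it stands.
- The arm moves only by the tool drive_tool, never from a script. Its argument "rows" is a list of rows, each a list of 3 entries, a list of its own where there are three numbers: the turn, a rotation vector about the world's x, y, z in rad, then the shift along the world's x, y, z in cm, then the finger opening in cm, from 0 to 8.54. A call has 1 to 8 rows; each row shifts and turns the commanded pose from where the row before left it; what a row does not reach is not made up. A row lasts 1/8 s, in which the tool goes at most 62.5 mm and 10.7 degrees, less where a joint would pass 70% of its speed; a pose out of reach is approached as far as the arm can. A call is refused whole if a number of a shift passes 6.25 or a number of a turn 0.188, either way. A call with a gripper value outside its range is refused whole. The fingers move at their own pace and stop on an object; "force" is the grip in N (left out, the last holds). Time passes only in rows, so rows that do not move let the fingers close. It gives the time, the measured TCP pose, the force, the opening and the grip force at its end, in the units of the state.
- manip.get_state(): the state, without advancing time (a new reading comes with each control period).
- eyes.get_image(name): name is "side" or "top" or "wrist"; returns the picture (384x512x3 uint8, red, green, blue); there is no depth.
- eyes.get_calibration(name): a dict with "camera_matrix" (3x3 intrinsics, pixels), "k1" (the pictures are not rectified: a ray, as slopes to the right and down, at radius r is drawn at 1 + k1 r^2 times it, then the intrinsics apply), "view" (4x4, takes a point from world to camera coordinates). Camera axes: x right, y up, looking along -z (the intrinsics and any distortion apply to the point x, -y, -z); pixel columns grow to the right and rows downward; lengths in m; the calibration is good to about 2 mm. A picture is of the moment at which its call begins: read the wrist's pose just before it. get_calibration takes no time and is no camera call; for the wrist camera it gives the pose at the moment of the call.
- job.sign_off(): hands the job in; it is judged then, once.
The state is a dict: "clock": time; "qpos": joint angles; "qd": joint speeds; "effort": joint torques, N m; "position": TCP position; "ee_rot": TCP orientation; "contact_force": force on the tool from outside, world axes, zero at the start; "moment": the same for the moment, N m; "width": finger opening in m; "gripper_force": force on a finger pad.
Only numpy, scipy, OpenCV 4.12 (cv2) and the standard library are available. Lean on these libraries where they do the work, as an engineer would, in place of code of your own. Each camera call takes 0.05 s, during which the arm holds its last target. There are 200 camera calls.

TASK

Turn the grey soap mould upside down on the counter by its handle bar and rap it there until every soap bar in it has dropped out, then turn the empty mould back the right way up onto its mat. Lay all the bars on the slatted drying rack, none on top of another; the soap is still soft, so pinch it gently (under about 15 N a finger), and leave everything else on the counter where it is.

Things in the scene. Friction and masses are not known exactly. Their poses are not given: they have to be found in the camera images.
- mould_centre (a point): Grey rigid soap mould, 258 mm long, 42 mm tall, 0.4 kg. Point: middle of the row of pockets, half-way up. x along the row, y towards the handle bar, z out of the open side (up at the start). Pocket block: 26 mm either side in y. Pockets 41.5 x 42 mm, 33 mm deep, centred at x = 0, +-50 and +-100 mm; two sprung lips at each mouth keep the bar in, even upside down, until a sharp rap.
- mould_handle (a point): Middle of the mould's round steel handle bar: 10 mm thick, parallel to the mould's x, free over 110 mm, at y = +64 mm, 21 mm above the counter whichever way up; 33 mm clear between it and the pocket block. It turns between gripper pads, so one grasp from above serves the whole turn. Upside down, letting it fall 40 to 60 mm, foot bar on the counter, is a rap; one to three free all bars.
- mould_edge (a point): Middle, half-way up, of the flat outer face (42 mm tall) of the mould's foot bar, at y = -52 mm from mould_centre. The mould can stand on this face. Swinging the handle up and over in an arc rolls the mould over this face, first about its lower edge, after a quarter turn about its other edge 42 mm farther on, until it lies open side down on the clear counter beyond.
- mat_centre (a point): Middle of the dark thin mat (320 x 190 mm, 1 mm, fixed) on which the mould lies at the start and must lie at the end. Its y axis points the way the handle lies at the start, to within 0.1 rad.
- rack_top (a point): Middle of the top of the wooden slatted drying rack, 300 mm (x) x 124 mm (y), fixed, its flat top 24 mm above the counter; z up.
- bar1_centre (a point): Centre of a cream soap bar, 40 mm (x) x 36 mm (y) x 24 mm (z), 40 g, square-edged. At the start it sits in a pocket, its centre level with mould_centre; with the mould upside down on the counter the centre is 21 mm above the counter while stuck and 12 mm once dropped out. Three to five of the five bars are present.
- bar2_centre (a point): Centre of a cream soap bar, 40 mm (x) x 36 mm (y) x 24 mm (z), 40 g, square-edged. At the start it sits in a pocket, its centre level with mould_centre; with the mould upside down on the counter the centre is 21 mm above the counter while stuck and 12 mm once dropped out. Three to five of the five bars are present.
- bar3_centre (a point): Centre of a cream soap bar, 40 mm (x) x 36 mm (y) x 24 mm (z), 40 g, square-edged. At the start it sits in a pocket, its centre level with mould_centre; with the mould upside down on the counter the centre is 21 mm above the counter while stuck and 12 mm once dropped out. Three to five of the five bars are present.
- bar4_centre (a point): Centre of a cream soap bar, 40 mm (x) x 36 mm (y) x 24 mm (z), 40 g, square-edged. At the start it sits in a pocket, its centre level with mould_centre; with the mould upside down on the counter the centre is 21 mm above the counter while stuck and 12 mm once dropped out. Three to five of the five bars are present.
- bar5_centre (a point): Centre of a cream soap bar, 40 mm (x) x 36 mm (y) x 24 mm (z), 40 g, square-edged. At the start it sits in a pocket, its centre level with mould_centre; with the mould upside down on the counter the centre is 21 mm above the counter while stuck and 12 mm once dropped out. Three to five of the five bars are present.
- bowl: Bystander: small white ceramic bowl, 100 mm across, 45 mm tall; leave it where it is. Origin at its underside.
- brush: Bystander: brush with a wooden handle, lying flat; leave it where it is. Origin at its underside.
- peg_a: Bystander: wooden clothes peg lying flat, 75 mm long; leave it where it is. Origin at its underside.
- peg_b: Bystander: another such clothes peg; leave it where it is. Origin at its underside.
- detergent: Bystander: tall white bottle, 80 mm across, 220 mm tall; leave it where it is. Origin at its underside.
- jar: Bystander: glass jar, 70 mm across, 90 mm tall; leave it where it is. Origin at its underside.
- softener: Bystander: white bottle, 72 mm across, 200 mm tall; leave it where it is. Origin at its underside.
Things that resemble listed ones, but are neither listed nor needed, are in the scene too. Leave any blue or orange look-alike of the part that bears bar1_centre alone. What is shaped like the part that bears bar2_centre but yellow is not meant.

How it is judged:
By the outcome, as a careful person would: the job done as asked, in the order asked, and still so for the second after the job is handed in, with the robot touching nothing.
Of bar1, bar2, bar3, bar4, bar5 only 3 to 5 are there at a start; the rules pass over those that are not, and their reading is None.
Once in a run the grip may slacken for a moment while it holds something.
It also fails if it takes over 210 s, if anything falls off the work surface, if the arm or the gripper's body presses on something with over 40 N, if the wrist force passes 120 N, or if a joint passes its speed limit or range.

## Working session

There is one attempt and no reset: what is moved stays moved. The work goes in short steps, Python scripts to look and compute and a tool call to move; the robot and the scene stay as the last step left them, time stands still between calls to the robot, and variables do not carry over. Pictures are saved under pics/ and viewed, at most 14 in all, crops included, and the job is handed in when it is done.

Besides the shell and the picture viewer there is one more tool, called after "Request:" by a JSON object that holds its "op" and its "data". drive_tool: Moves the arm, as the interface text tells. Its arguments: {"type":"object","properties":{"rows":{"type":"array"},"force":{"type":"number"}},"required":["rows"]}

```bash
mkdir -p pics; cat > h.py <<'E'
import numpy as np, cv2
from rig import manip, eyes, job
def shot(n,fn,crop=None,s=1):
    im=eyes.get_image(n)[:,:,::-1]
    if crop: x0,y0,x1,y1=crop; im=im[y0:y1,x0:x1]
    im=cv2.resize(im,None,fx=s,fy=s,interpolation=cv2.INTER_CUBIC); cv2.imwrite('pics/'+fn,im)
def ray(c,u,v):
    K=np.array(c['camera_matrix']);V=np.array(c['view'])
    d=cv2.undistortPoints(np.array([[[u,v]]],float),K,np.array([c['k1'],0,0,0.]))[0,0]
    R=V[:3,:3];o=-R.T@V[:3,3]
    return o,R.T@np.array([d[0],-d[1],-1])
def at(c,u,v,z):
    o,d=ray(c,u,v);return o+d*(z-o[2])/d[2]
def proj(c,p):
    V=np.array(c['view']);q=V[:3,:3]@np.array(p)+V[:3,3]
    x=np.array([q[0],-q[1]])/-q[2];x=x*(1+c['k1']*(x@x))
    K=np.array(c['camera_matrix']);return (K@np.array([*x,1]))[:2]
E
python3 - <<'E'
from h import *
shot('top','top0.png',s=1.5);shot('side','side0.png',s=1.5)
for n in('top','side','wrist'):
    c=eyes.get_calibration(n);print(n,c)
print(manip.get_state())
E
```

```text
top {'camera_matrix': array([[469.14927633,   0.        , 248.80290434],
       [  0.        , 469.14927633, 196.67222777],
       [  0.        ,   0.        ,   1.        ]]), 'k1': -0.167771877220306, 'view': array([[ 9.08486871e-04, -9.99956782e-01,  9.25245734e-03,
        -7.81464979e-03],
       [ 9.94856403e-01,  1.84096918e-03,  1.01278568e-01,
        -5.49326503e-01],
       [-1.01291225e-01,  9.11285617e-03,  9.94815080e-01,
        -1.54192213e+00],
       [ 0.00000000e+00,  0.00000000e+00,  0.00000000e+00,
         1.00000000e+00]])}
side {'camera_matrix': array([[397.03681354,   0.        , 257.02460559],
       [  0.        , 397.03681354, 191.75463926],
       [  0.        ,   0.        ,   1.        ]]), 'k1': -0.11116987710040084, 'view': array([[-0.93615055, -0.3515932 , -0.00208924,  0.5265926 ],
       [ 0.26770236, -0.71661027,  0.6440537 , -0.18124648],
       [-0.22794207,  0.60237194,  0.76497742, -1.13857588],
       [ 0.        ,  0.        ,  0.        ,  1.        ]])}
wrist {'camera_matrix': array([[264.42520351,   0.        , 259.17565104],
       [  0.
[... 364 characters left out ...]
     ]])}
{'clock': 0.1, 'qpos': array([-1.30300374e+00,  2.76512770e-01,  1.50601126e+00, -3.12650804e-05,
        1.36072265e+00, -1.21004397e-01]), 'qd': array([ 0.00098618, -0.00053805, -0.00171876, -0.00114066, -0.00028977,
        0.00010537]), 'effort': array([-1.79117505e-04, -4.17703521e+01, -2.46405959e+01, -3.82674043e-04,
        5.75309474e-03, -1.38469059e-05]), 'position': array([ 0.21782681, -0.53163989,  0.24153515]), 'ee_rot': array([-8.23669358e-04,  9.81163076e-01,  1.93179538e-01, -7.58886786e-05]), 'contact_force': array([ 1.26968147, -0.09580753,  0.15904468]), 'moment': array([-0.03440903,  0.06105011, -0.02192632]), 'gripper_force': 0.0, 'width': 0.08532214273150325}
```

View pics/top0.png

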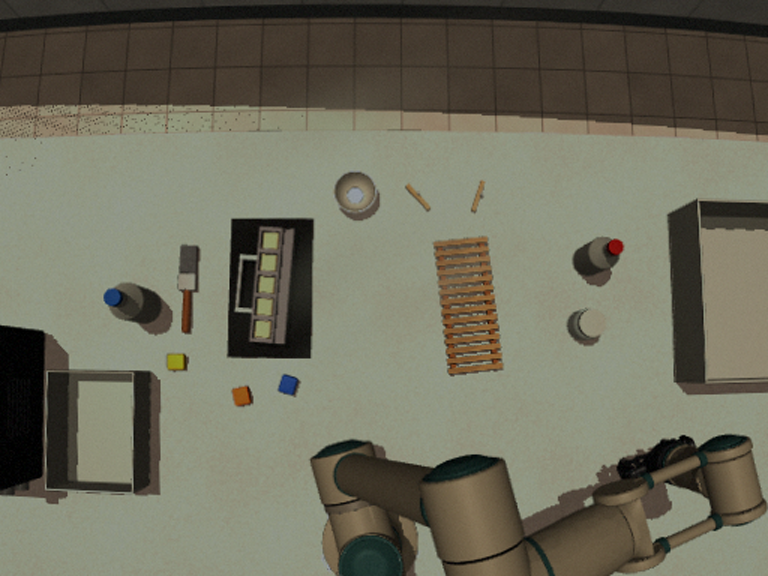

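View pics/side0.png

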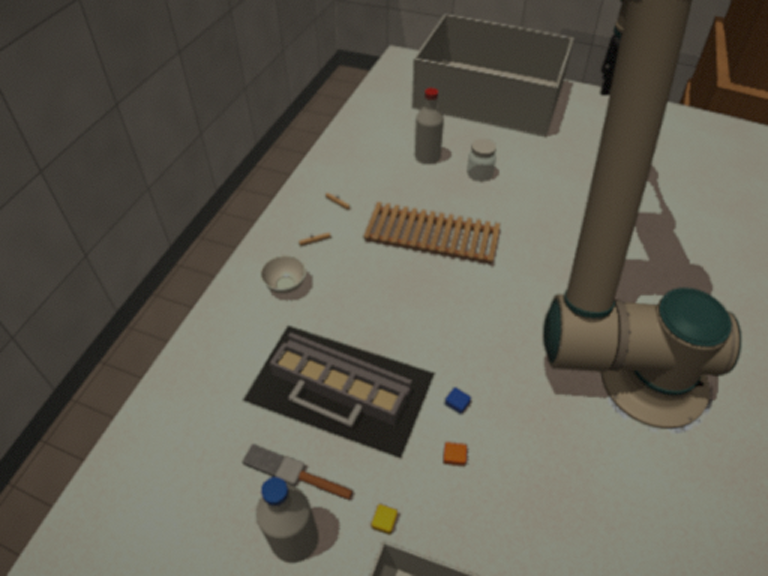

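The mould holds five cream bars, at about (270,241) to (262,329) in the enlarged top view. Its handle is on the left (+y), at (240,283). The rack is at (468,305). The yellow, orange and blue look-alikes lie loose at (176,362), (241,396) and (288,384), so they aren't meant. I'll zoom in to confirm.

```bash
python3 - <<'E'
from h import *
shot('top','top1.png',(145,135,345,260),4)
E
```

```text
(no output)
```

View pics/top1.png

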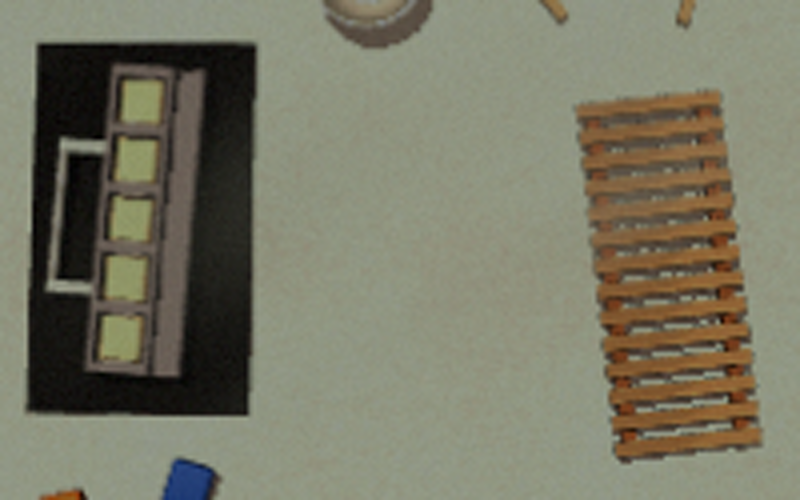

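The crop shows the grey mould with five cream bars, u 142 to 121. The steel handle runs from (64,145) to (53,288), and the foot bar is on the right. The rack corners are at (577,105), (720,92), (762,444) and (620,460).

```bash
python3 - <<'E'
from h import *
np.set_printoptions(precision=4,suppress=True)
c=eyes.get_calibration('top')
f=lambda l,z:np.array([at(c,145+(u+.5)/4-.5,135+(v+.5)/4-.5,z) for u,v in l])
b=f([(142,101),(137,160),(131,218),(126,277),(121,338)],.034);print('bars\n',b)
h=f([(64,145),(53,288)],.025);print('handle\n',h,h.mean(0))
d=b[0]-b[4];print('row yaw',np.arctan2(d[1],d[0]),np.linalg.norm(d))
r=f([(577,105),(720,92),(762,444),(620,460)],.024);print('rack\n',r,r.mean(0)); d=r[0]-r[3];print(np.arctan2(d[1],d[0]))
m=f([(38,45),(256,43),(248,413),(27,410)],.001);print('mat\n',m,m.mean(0));d=m[0]-m[3];print(np.arctan2(d[1],d[0]));d=m[1]-m[2];print(np.arctan2(d[1],d[0]))
print('bowl',f([(375,15)],0))
E
```

```text
bars
 [[0.673  0.2246 0.034 ]
 [0.6227 0.2279 0.034 ]
 [0.5737 0.2321 0.034 ]
 [0.5241 0.2355 0.034 ]
 [0.4732 0.2389 0.034 ]]
handle
 [[0.6369 0.2917 0.025 ]
 [0.5154 0.2985 0.025 ]] [0.5762 0.2951 0.025 ]
row yaw -0.07131405420844833 0.20032274366045788
rack
 [[ 0.672  -0.1429  0.024 ]
 [ 0.684  -0.2654  0.024 ]
 [ 0.3854 -0.2965  0.024 ]
 [ 0.3726 -0.1767  0.024 ]] [ 0.5285 -0.2203  0.024 ]
0.1124111613364369
mat
 [[0.7285 0.3211 0.001 ]
 [0.7298 0.1315 0.001 ]
 [0.4118 0.1351 0.001 ]
 [0.4133 0.3235 0.001 ]] [0.5709 0.2278 0.001 ]
-0.007755428432504942
-0.011387911367326519
bowl [[0.7548 0.0289 0.    ]]
```

Request:
{"op": "drive_tool", "data": {"rows": [[[0,0,-0.029],[2.2,5.2,0],5],[[0,0,-0.029],[2.2,5.2,0],5],[[0,0,-0.029],[2.2,5.2,0],5],[[0,0,-0.029],[2.2,5.2,0],5],[[0,0,-0.029],[2.2,5.2,0],5],[[0,0,-0.029],[2.2,5.2,0],5],[[0,0,-0.029],[2.2,5.2,0],5],[[0,0,-0.029],[2.2,5.2,0],5]], "force": 60}}

```text
clock: 1.15
position: [0.3943, -0.1144, 0.2423]
ee_rot: [0.0, 0.997, 0.078, 0.0]
contact_force: [0.5, -1.4, 0.2]
width: 0.0499
gripper_force: 0.0
```

Request:
{"op": "drive_tool", "data": {"rows": [[[0,0,-0.029],[2.2,5.2,0],5],[[0,0,-0.029],[2.2,5.2,0],5],[[0,0,-0.029],[2.2,5.2,0],4],[[0,0,-0.029],[2.2,5.2,0],4],[[0,0,-0.029],[2.2,5.2,-1],3.2],[[0,0,-0.029],[2.2,5.2,-2],3.2],[[0,0,-0.029],[2.2,5.2,-3],3.2],[[0,0,-0.029],[2.2,5.2,-4],3.2]]}}

```text
clock: 2.15
position: [0.5683, 0.2958, 0.1463]
ee_rot: [-0.0, 0.999, -0.038, 0.001]
contact_force: [1.0, 0.3, 0.3]
width: 0.0322
gripper_force: 0.0
```

```bash
python3 - <<'E'
from h import *
s=manip.get_state();print(s['position'],s['ee_rot'],s['qpos'],s['width'])
c=eyes.get_calibration('wrist');print(c['view'])
shot('wrist','w0.png',s=1.5)
print(proj(c,[.576,.295,.022])*1.5,proj(c,[.5735,.232,.034])*1.5)
E
```

```text
[0.56834318 0.29580396 0.14626978] [-2.14762327e-04  9.99285995e-01 -3.77726198e-02  8.26967704e-04] [ 3.71503896e-01  4.34932933e-01  1.50455781e+00 -2.83356539e-04
  1.20041366e+00  2.01796581e+00] 0.03223652843853727
[[-7.59449383e-02 -9.97112001e-01  1.56135748e-04  3.37666675e-01]
 [ 9.55940274e-01 -7.28536278e-02 -2.84377465e-01 -5.12231622e-01]
 [ 2.83567558e-01 -2.14477726e-02  9.58712383e-01 -4.41618247e-01]
 [ 0.00000000e+00  0.00000000e+00  0.00000000e+00  1.00000000e+00]]
[388.42903788 274.56722895] [487.48822165 275.75729319]
```

View pics/w0.png

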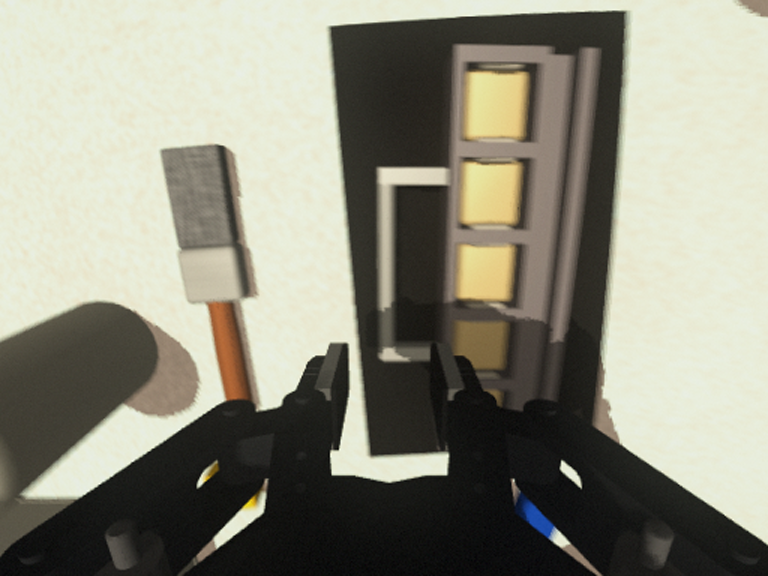

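The wrist view shows the handle from (386,180) to (386,355), within 1 to 2 mm of my estimate. I'll go down and grip it.

Request:
{"op": "drive_tool", "data": {"rows": [[[0,0,0],[0.5,0,-4],3.2],[[0,0,0],[0.5,0,-4],3.2],[[0,0,0],[0,0,-3],3.2],[[0,0,0],[0,0,-1.4],3.2],[[0,0,0],[0,0,0],3.2],[[0,0,0],[0,0,0],0.5],[[0,0,0],[0,0,0],0.5],[[0,0,0],[0,0,0],0.5]], "force": 60}}

```text
clock: 3.2
position: [0.5785, 0.2942, 0.0246]
ee_rot: [-0.001, 0.999, -0.038, 0.002]
contact_force: [0.3, -0.2, 5.2]
width: 0.0073
gripper_force: 59.2
```

```bash
python3 - <<'E'
import numpy as np
r=np.hypot(116,21);p0=np.arctan2(21,116);n=np.array([-.073,-.9973])
N=12
t=np.linspace(0,np.pi/2,N+1)
a=np.c_[116-r*np.cos(p0+t), r*np.sin(p0+t)]
b=np.c_[137+42-21+ -21 - r*np.cos(np.pi/2-p0+t)+21, r*np.sin(np.pi/2-p0+t)]
print(a[-1],b[0],b[-1])
P=np.r_[a,b[1:]]
D=np.diff(P,axis=0)/10
for d in D: print([round(float(x),2) for x in (n[0]*d[0],n[1]*d[0],d[1])])
E
```

```text
[137. 116.] [137. 116.] [274.  21.]
[-0.03, -0.37, 1.5]
[-0.04, -0.56, 1.43]
[-0.05, -0.75, 1.35]
[-0.07, -0.91, 1.24]
[-0.08, -1.07, 1.11]
[-0.09, -1.2, 0.96]
[-0.1, -1.32, 0.79]
[-0.1, -1.41, 0.61]
[-0.11, -1.48, 0.42]
[-0.11, -1.52, 0.23]
[-0.11, -1.54, 0.03]
[-0.11, -1.53, -0.17]
[-0.11, -1.53, 0.17]
[-0.11, -1.54, -0.03]
[-0.11, -1.52, -0.23]
[-0.11, -1.48, -0.42]
[-0.1, -1.41, -0.61]
[-0.1, -1.32, -0.79]
[-0.09, -1.2, -0.96]
[-0.08, -1.07, -1.11]
[-0.07, -0.91, -1.24]
[-0.05, -0.75, -1.35]
[-0.04, -0.56, -1.43]
[-0.03, -0.37, -1.5]
```

Request:
{"op": "drive_tool", "data": {"rows": [[[0,0,0],[-0.03,-0.37,1.5],0.5],[[0,0,0],[-0.04,-0.56,1.43],0.5],[[0,0,0],[-0.05,-0.75,1.35],0.5],[[0,0,0],[-0.07,-0.91,1.24],0.5],[[0,0,0],[-0.08,-1.07,1.11],0.5],[[0,0,0],[-0.09,-1.2,0.96],0.5],[[0,0,0],[-0.1,-1.32,0.79],0.5],[[0,0,0],[-0.1,-1.41,0.61],0.5]]}}

```text
clock: 4.2
position: [0.5714, 0.2165, 0.1129]
ee_rot: [0.0, 0.999, -0.038, -0.0]
contact_force: [0.2, -0.6, -7.5]
width: 0.0072
gripper_force: 58.4
```

Request:
{"op": "drive_tool", "data": {"rows": [[[0,0,0],[-0.11,-1.48,0.42],0.5],[[0,0,0],[-0.11,-1.52,0.23],0.5],[[0,0,0],[-0.11,-1.54,0.03],0.5],[[0,0,0],[-0.11,-1.53,-0.17],0.5],[[0,0,0],[0,0,0],0.5]]}}

```text
clock: 4.82
position: [0.5668, 0.1557, 0.1174]
ee_rot: [0.0, 0.999, -0.038, -0.001]
contact_force: [-0.5, 0.6, -6.5]
width: 0.0071
gripper_force: 58.6
```

```bash
python3 - <<'E'
from h import *
s=manip.get_state();print(s['position'],s['contact_force'],s['width'])
shot('side','s1.png',(120,150,380,345),3)
E
```

```text
[0.56684021 0.1556715  0.11744236] [-0.47495298  0.59531206 -6.47051151] 0.007077026955257409
```

View pics/s1.png

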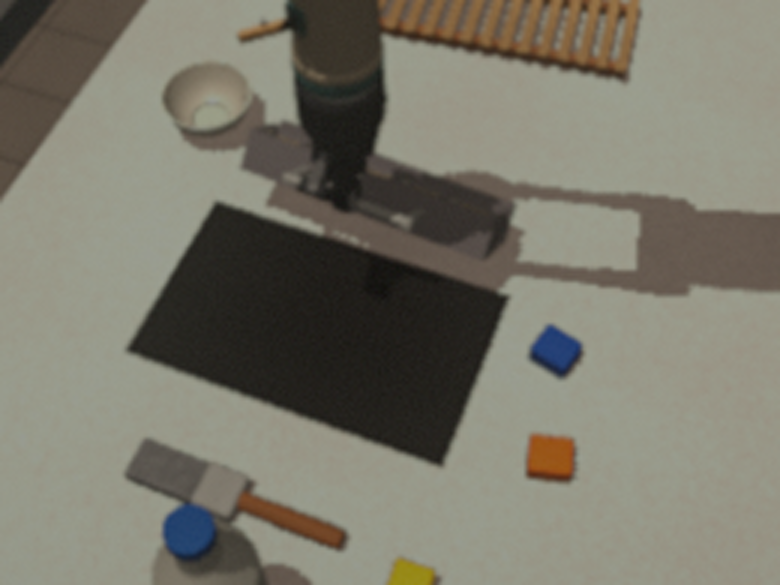

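The side view shows the mould was carried level, not rolled: 60 N on the bar locks the hinge. It's in the air behind the mat, around (380,200). I'll raise it a little and ease the grip so it hangs.

Request:
{"op": "drive_tool", "data": {"rows": [[[0,0,0],[-0.5,0,1.5],0.5],[[0,0,0],[-0.5,0,1],0.5],[[0,0,0],[-0.5,0,0],0.5],[[0,0,0],[0,0,0],0.5]], "force": 35}}

```text
clock: 5.38
position: [0.5513, 0.1573, 0.143]
ee_rot: [0.0, 0.999, -0.037, -0.0]
contact_force: [-0.3, -0.2, -7.3]
width: 0.0073
gripper_force: 55.6
```

Request:
{"op": "drive_tool", "data": {"rows": [[[0,0,0],[0,0,0],0.5],[[0,0,0],[0,0,0],0.5],[[0,0,0],[0,0,0],0.5],[[0,0,0],[0,0,0],0.5],[[0,0,0],[0,0,0],0.5],[[0,0,0],[0,0,0],0.5]], "force": 22}}

```text
clock: 6.12
position: [0.5524, 0.1571, 0.1429]
ee_rot: [0.0, 0.999, -0.038, -0.0]
contact_force: [-0.2, -0.3, -5.9]
width: 0.0073
gripper_force: 55.6
```

```bash
python3 - <<'E'
from h import *
s=manip.get_state();print(s['position'],s['contact_force'],s['moment'],s['width'])
shot('side','s2.png',(120,150,380,345),3)
E
```

```text
[0.5523622  0.15708512 0.14286541] [-0.22989036 -0.32922725 -5.88636731] [ 0.22051975 -0.01082901 -0.04459743] 0.007312082316019816
```

View pics/s2.png

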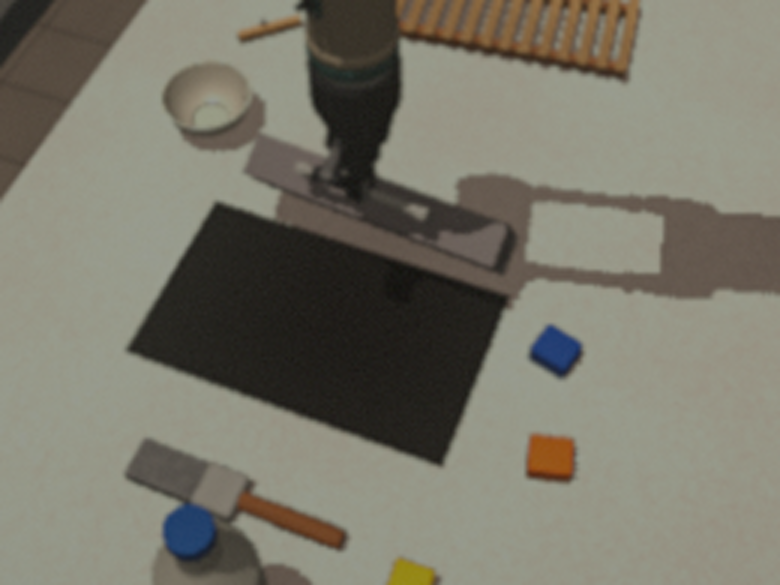

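The bottom face now faces the camera, so the mould hangs tilted about 55° from level. The grip still reads 55 N, which keeps the hinge stiff. I'll ease the opening in small steps.

Request:
{"op": "drive_tool", "data": {"rows": [[[0,0,0],[0,0,0],0.75],[[0,0,0],[0,0,0],0.75]], "force": 20}}

```text
clock: 6.42
position: [0.5524, 0.1571, 0.1429]
ee_rot: [0.0, 0.999, -0.038, 0.0]
contact_force: [0.4, -0.9, -6.2]
width: 0.0076
gripper_force: 43.2
```

Request:
{"op": "drive_tool", "data": {"rows": [[[0,0,0],[0,0,0],0.8],[[0,0,0],[0,0,0],0.8]], "force": 20}}

```text
clock: 6.68
position: [0.5524, 0.1571, 0.1429]
ee_rot: [0.0, 0.999, -0.038, 0.0]
contact_force: [-0.4, 0.8, -5.8]
width: 0.0082
gripper_force: 33.4
```

```bash
python3 - <<'E'
from h import *
s=manip.get_state();print(s['position'],s['contact_force'],s['moment'],s['width'],s['gripper_force'])
E
```

```text
[0.55235366 0.15705769 0.142905  ] [-0.41814334  0.791899   -5.76706067] [0.17924154 0.00107963 0.00480217] 0.008190197572107387 33.407803773880005
```

Request:
{"op": "drive_tool", "data": {"rows": [[[0,0,0],[0,0,0],0.87],[[0,0,0],[0,0,0],0.87],[[0,0,0],[0,0,0],0.87]], "force": 20}}

```text
clock: 7.05
position: [0.5523, 0.1573, 0.1429]
ee_rot: [-0.0, 0.999, -0.038, -0.0]
contact_force: [-0.7, 0.1, -6.1]
width: 0.0089
gripper_force: 15.5
```

```bash
python3 - <<'E'
from h import *
s=manip.get_state();print(s['position'],s['contact_force'],s['moment'],s['width'],s['gripper_force'])
E
```

```text
[0.55234944 0.15733674 0.14286608] [-0.72162017  0.05894609 -6.14825119] [ 0.04756811 -0.03472967 -0.01573379] 0.008872809898945035 15.50776720046997
```

It now hangs nearly vertical. I'll lower it onto its foot and roll on through the second quarter.

Request:
{"op": "drive_tool", "data": {"rows": [[[0,0,0],[0,0,-1.2],0.87],[[0,0,0],[0,0,-1.1],0.87],[[0,0,0],[-0.11,-1.53,-0.17],0.87],[[0,0,0],[-0.11,-1.53,0.17],0.87],[[0,0,0],[-0.11,-1.54,-0.03],0.87],[[0,0,0],[-0.11,-1.52,-0.23],0.87],[[0,0,0],[-0.11,-1.48,-0.42],0.87],[[0,0,0],[-0.1,-1.41,-0.61],0.87]], "force": 20}}

```text
clock: 8.05
position: [0.5448, 0.0661, 0.1057]
ee_rot: [-0.0, 0.999, -0.038, -0.001]
contact_force: [0.2, 0.6, -2.6]
width: 0.0086
gripper_force: 20.7
```

```bash
python3 - <<'E'
from h import *
s=manip.get_state();print(s['position'],s['contact_force'],s['moment'],s['width'],s['gripper_force'])
shot('side','s3.png',(120,100,380,295),3)
E
```

```text
[0.54480352 0.0661024  0.105743  ] [ 0.22000157  0.60334868 -2.59597177] [ 0.43213962 -0.13288023 -0.08002346] 0.008618600361472075 20.661831200122833
```

View pics/s3.png

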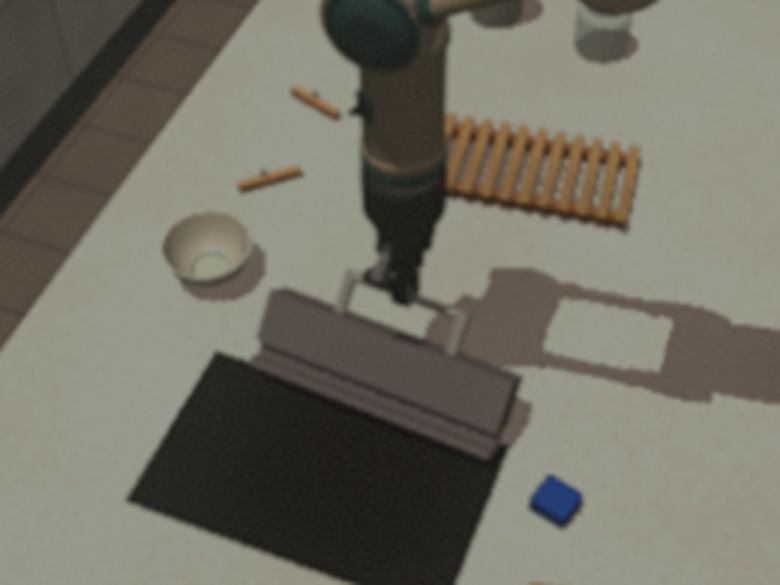

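The mould is now past vertical on its foot, with its bottom face towards the camera at (390,360) and the handle ahead at (400,295). I'll finish the arc.

Request:
{"op": "drive_tool", "data": {"rows": [[[0,0,0],[-0.1,-1.32,-0.79],0.87],[[0,0,0],[-0.09,-1.2,-0.96],0.87],[[0,0,0],[-0.08,-1.07,-1.11],0.87],[[0,0,0],[-0.07,-0.91,-1.24],0.87],[[0,0,0],[-0.05,-0.75,-1.35],0.87],[[0,0,0],[-0.04,-0.56,-1.43],0.87],[[0,0,0],[-0.03,-0.37,-1.0],0.87],[[0,0,0],[0,0,0],0.87]], "force": 20}}

```text
clock: 9.1
position: [0.541, 0.0049, 0.028]
ee_rot: [0.0, 0.999, -0.038, -0.001]
contact_force: [-2.4, 1.4, 4.4]
width: 0.0087
gripper_force: 15.6
```

Upside down on the counter. First rap: lift about 50 mm along the arc and release.

Request:
{"op": "drive_tool", "data": {"rows": [[[0,0,0],[0.03,0.37,1.5],0.85],[[0,0,0],[0.04,0.56,1.4],0.85],[[0,0,0],[0.05,0.75,1.4],0.85],[[0,0,0],[0.04,0.6,0.9],0.85],[[0,0,0],[0,0,0],0.85],[[0,0,0],[0,-1,1.5],6],[[0,0,0],[0,-1,1.5],6],[[0,0,0],[0,0,0],6]], "force": 20}}

```text
clock: 10.1
position: [0.5442, 0.0066, 0.1119]
ee_rot: [0.0, 0.999, -0.038, 0.002]
contact_force: [0.6, 0.2, 0.6]
width: 0.06
gripper_force: 0.0
```

```bash
python3 - <<'E'
from h import *
s=manip.get_state();print(s['position'],s['contact_force'],s['width'],s['gripper_force'])
im=[]
shot('side','a.png',(150,100,350,250),2);shot('wrist','b.png',s=.78)
a=cv2.imread('pics/a.png');b=cv2.imread('pics/b.png');b=cv2.resize(b,(400,300));cv2.imwrite('pics/c1.png',np.hstack([a,b]))
c=eyes.get_calibration('wrist');print(proj(c,[.541,.005,.024])*[400/512,300/384])
E
```

```text
[0.54422259 0.0066374  0.11187629] [0.561058   0.22507231 0.60217785] 0.06003183656508279 0.0
[204.42022422 159.45272026]
```

View pics/c1.png

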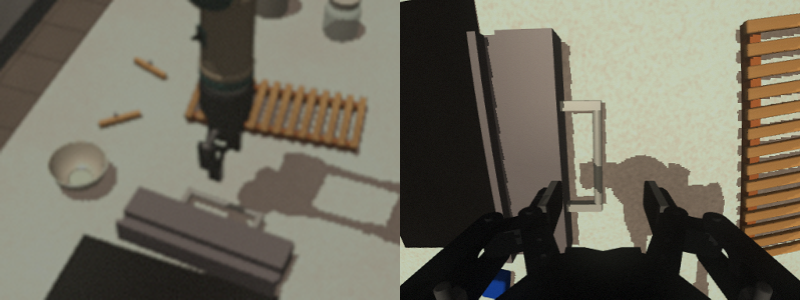

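The mould lies flat upside down after the first rap. In the wrist view the handle is around u≈599, v 103–208, under the jaws. I'll rap twice more.

Request:
{"op": "drive_tool", "data": {"rows": [[[0,0,0],[0,0.1,-2],3.2],[[0,0,0],[0,0,-1],3.2],[[0,0,0],[0,0,-3],3.2],[[0,0,0],[0,0,-2.8],3.2],[[0,0,0],[0,0,0],0.85],[[0,0,0],[0,0,0],0.85],[[0,0,0],[0,0,0],0.85]], "force": 20}}

```text
clock: 11.08
position: [0.5426, 0.0092, 0.0228]
ee_rot: [0.0, 0.999, -0.037, -0.0]
contact_force: [-2.2, 1.4, -2.4]
width: 0.0089
gripper_force: 19.5
```

Request:
{"op": "drive_tool", "data": {"rows": [[[0,0,0],[0.03,0.37,1.5],0.85],[[0,0,0],[0.04,0.56,1.4],0.85],[[0,0,0],[0.05,0.75,1.4],0.85],[[0,0,0],[0.04,0.6,0.9],0.85],[[0,0,0],[0,0,0],0.85],[[0,0,0],[0,-1,1.5],6],[[0,0,0],[0,-1.1,1.5],6],[[0,0,0],[0,0,0],6]]}}

```text
clock: 12.08
position: [0.5463, 0.0093, 0.1061]
ee_rot: [0.0, 0.999, -0.039, 0.002]
contact_force: [0.4, 0.8, -0.8]
width: 0.0601
gripper_force: 0.0
```

Request:
{"op": "drive_tool", "data": {"rows": [[[0,0,0],[0,0,-2],3.2],[[0,0,0],[0,0,-1],3.2],[[0,0,0],[0,0,-3],3.2],[[0,0,0],[0,0,-2.3],3.2],[[0,0,0],[0,0,0],0.85],[[0,0,0],[0,0,0],0.85],[[0,0,0],[0,0,0],0.85]]}}

```text
clock: 12.95
position: [0.5444, 0.0109, 0.0217]
ee_rot: [-0.0, 0.999, -0.038, 0.0]
contact_force: [-1.9, 0.7, -2.3]
width: 0.0095
gripper_force: 19.4
```

Request:
{"op": "drive_tool", "data": {"rows": [[[0,0,0],[0.03,0.37,1.5],0.85],[[0,0,0],[0.04,0.56,1.4],0.85],[[0,0,0],[0.05,0.75,1.4],0.85],[[0,0,0],[0.04,0.6,0.9],0.85],[[0,0,0],[0,0,0],0.85],[[0,0,0],[0,-1,1.5],6],[[0,0,0],[0,-1.1,1.5],6],[[0,0,0],[0,0,0],6]]}}

```text
clock: 13.95
position: [0.5476, 0.0111, 0.1051]
ee_rot: [0.0, 0.999, -0.039, 0.002]
contact_force: [0.2, 0.5, -0.4]
width: 0.0598
gripper_force: 0.0
```

```bash
python3 - <<'E'
from h import *
s=manip.get_state();print(s['position'],s['contact_force'],s['width'],s['gripper_force'])
im=[]
shot('side','a.png',(150,100,350,250),2);shot('wrist','b.png',s=.78)
a=cv2.imread('pics/a.png');b=cv2.imread('pics/b.png');b=cv2.resize(b,(400,300));cv2.imwrite('pics/c2.png',np.hstack([a,b]))
c=eyes.get_calibration('wrist');print(proj(c,[.544,.007,.024])*[400/512,300/384])
E
```

```text
[0.54764186 0.01109959 0.10507019] [ 0.15015545  0.49319022 -0.36515377] 0.0598174362082671 0.0
[206.84191879 161.64742348]
```

View pics/c2.png

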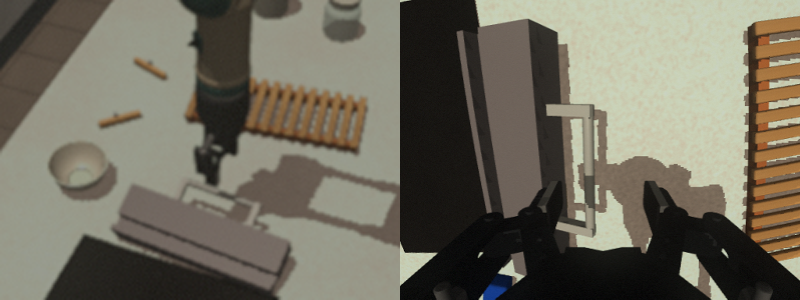

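The handle looks longer in this view, about 127 px against 105 before. So it's either raised or still falling. I'll wait a moment and look again.

Request:
{"op": "drive_tool", "data": {"rows": [[[0,0,0],[0,0,0],6],[[0,0,0],[0,0,0],6]]}}

```text
clock: 14.3
position: [0.5457, 0.0128, 0.1027]
ee_rot: [-0.0, 0.999, -0.038, -0.001]
contact_force: [0.1, 0.4, 0.4]
width: 0.0603
gripper_force: 0.0
```

```bash
python3 - <<'E'
from h import *
shot('side','a.png',(170,130,300,228),4);shot('wrist','b.png',(0,80,512,384),.5)
a=cv2.imread('pics/a.png');b=cv2.imread('pics/b.png');a=a[:,:520]
b=cv2.resize(b,(256,152));b=cv2.copyMakeBorder(b,0,a.shape[0]-152,0,0,0);cv2.imwrite('pics/c3.png',np.hstack([a,b]))
E
```

```text
(no output)
```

View pics/c3.png

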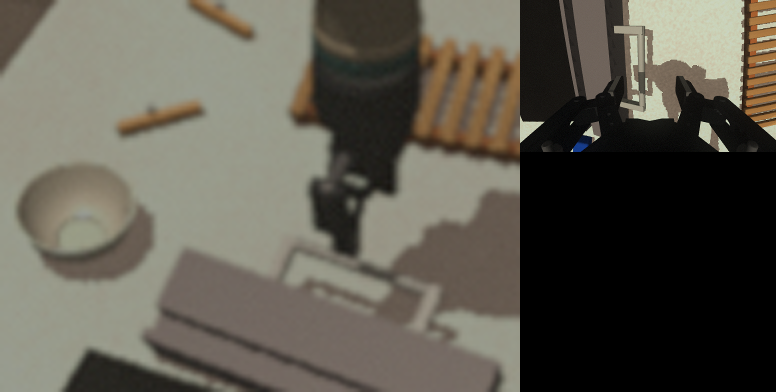

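The mould is propped up, with light visible under the handle, probably sitting on freed bars. I'll locate the handle at its raised height.

```bash
python3 - <<'E'
from h import *
c=eyes.get_calibration('wrist')
for z in(.045,.055,.065):
    a=at(c,244,137,z);b=at(c,246,294,z);print(z,a,b,np.linalg.norm(a-b))
E
```

```text
0.045 [0.60423498 0.0185796  0.045     ] [0.47411992 0.0289399  0.045     ] 0.1305268679435537
0.055 [0.60498168 0.01796428 0.055     ] [0.48175086 0.02777643 0.055     ] 0.12362084498369719
0.065 [0.60572839 0.01734897 0.065     ] [0.4893818  0.02661297 0.065     ] 0.1167148220238406
```

Request:
{"op": "drive_tool", "data": {"rows": [[[0,0,0],[0,1.0,0],3.4],[[0,0,0],[0,0,-1],3.2],[[0,0,0],[0,0,-2.5],3.2],[[0,0,0],[0,0,-1.7],3.2],[[0,0,0],[0,0,0],3.2],[[0,0,0],[0,0,0],0.85],[[0,0,0],[0,0,0],0.85],[[0,0,0],[0,0,0],0.85]], "force": 20}}

```text
clock: 15.4
position: [0.5465, 0.0228, 0.0517]
ee_rot: [-0.0, 0.999, -0.038, 0.001]
contact_force: [1.1, 2.1, -0.4]
width: 0.0093
gripper_force: 19.5
```

Request:
{"op": "drive_tool", "data": {"rows": [[[0,0,0],[0.05,0.69,1.14],0.85],[[0,0,0],[0.06,0.82,1.06],0.85],[[0,0,0],[0.07,0.92,0.96],0.85],[[0,0,0],[0.08,1.04,0.85],0.85],[[0,0,0],[0.08,1.12,0.73],0.85],[[0,0,0],[0.09,1.2,0.6],0.85],[[0,0,0],[0.09,1.25,0.45],0.85],[[0,0,0],[0.09,1.28,0.31],0.85]]}}

```text
clock: 16.4
position: [0.5527, 0.1069, 0.1126]
ee_rot: [-0.0, 0.999, -0.038, 0.001]
contact_force: [0.9, -1.2, 3.2]
width: 0.009
gripper_force: 20.1
```

```bash
python3 - <<'E'
from h import *
s=manip.get_state();print(s['position'],s['contact_force'],s['moment'],s['width'],s['gripper_force'])
shot('side','a.png',(150,90,350,290),2);shot('top','b.png',(160,130,280,250),400/120)
a=cv2.imread('pics/a.png');b=cv2.resize(cv2.imread('pics/b.png'),(400,400));cv2.imwrite('pics/c4.png',np.hstack([a,b]))
E
```

```text
[0.55266904 0.10688477 0.11262848] [ 0.91566895 -1.19478917  3.18972269] [-0.32903008 -0.13495292 -0.01289817] 0.008990928782143321 20.1153963804245
```

View pics/c4.png

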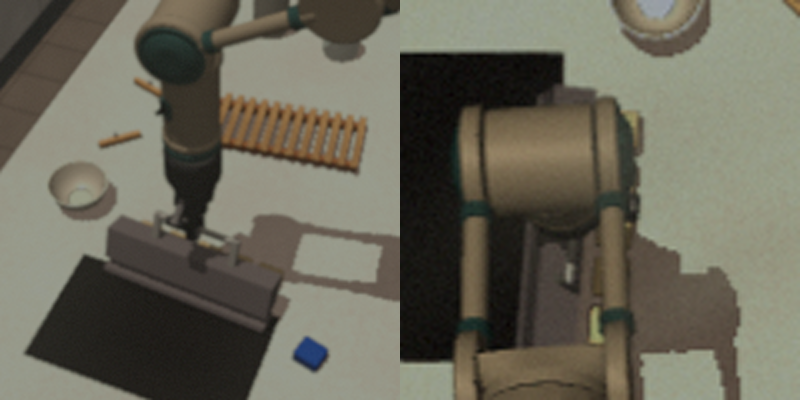

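The mould is standing on its foot. Cream bars show on the counter beyond it, at (632,130) and (597,325). I'll count them by colour in the wrist view.

```bash
cat >> h.py <<'E'
def yellow(n,z,mina=40,raw=None):
    c=eyes.get_calibration(n);im=eyes.get_image(n) if raw is None else raw
    h=cv2.cvtColor(im,cv2.COLOR_RGB2HSV)
    m=((h[...,0]>12)&(h[...,0]<36)&(h[...,1]>70)&(h[...,1]<215)&(h[...,2]>90)).astype(np.uint8)
    k,_,st,ce=cv2.connectedComponentsWithStats(m)
    for i in range(1,k):
        if st[i,4]>=mina:
            p=at(c,*ce[i],z);print(n,ce[i].round(0),st[i],p.round(4),np.median(h[_==i],axis=0))
E
python3 - <<'E'
from h import *
yellow('wrist',.02,80);yellow('top',.02,12)
E
```

```text
wrist [301.  84.] [ 274   57   48   54 1874] [0.6467 0.0672 0.02  ] [ 25.  86. 240.]
wrist [297. 147.] [ 274  122   46   50 1975] [0.5974 0.0722 0.02  ] [ 25.  91. 240.]
wrist [295. 201.] [ 274  177   43   48 1864] [0.5493 0.0751 0.02  ] [ 20. 113. 145.]
wrist [303. 248.] [277 227  38  44 654] [0.5027 0.069  0.02  ] [ 19. 120. 135.]
wrist [  9. 327.] [  0 318  22  32  83] [0.422  0.4023 0.02  ] [ 22. 196. 106.]
top [25. 78.] [  0  70  49  20 215] [0.9809 0.8066 0.02  ] [ 17.  75. 130.]
top [71. 76.] [ 50  70  50  18 103] [0.9837 0.6285 0.02  ] [ 17.  76. 131.]
top [111.  80.] [110  71   2  18  21] [0.9655 0.4818 0.02  ] [ 17.  76. 136.]
top [267.  79.] [262  73   7  14  29] [ 0.9648 -0.0701  0.02  ] [ 17.  75. 130.]
top [290.  81.] [281  74  20  13 152] [ 0.9565 -0.152   0.02  ] [ 17.  73. 149.]
top [331.  82.] [330  77   2  11  21] [ 0.9562 -0.2937  0.02  ] [ 16.  78. 137.]
top [361.  82.] [358  78   5  10  22] [ 0.9576 -0.4036  0.02  ] [ 16.   76.5 118.5]
top [23. 86.] [22 81  3 10 15] [0.9522 0.8133 0.02  ] [ 16.  76. 128.]
top [379.  83.] [373  80  13   8  42] [ 0.9547 -0.4679  0
[... 1653 characters left out ...]
40  37   9 144] [ 0.3881 -0.2363  0.02  ] [ 15. 157. 137.]
top [198. 274.] [ 183  245   30   56 1270] [0.2929 0.1625 0.02  ] [19. 91. 99.]
top [159. 263.] [154 257  11  14  65] [0.3276 0.2923 0.02  ] [ 15. 210. 150.]
top [197. 308.] [184 302  27  14 273] [0.1782 0.163  0.02  ] [19. 91. 99.]
top [199. 342.] [ 164  318   71   48 3013] [0.0667 0.1585 0.02  ] [ 19.  89. 119.]
top [135. 345.] [ 108  320   55   50 2383] [0.0511 0.3726 0.02  ] [ 19.  89. 119.]
top [269. 369.] [262 357  12  27 118] [-0.0232 -0.0754  0.02  ] [ 18.  87. 106.]
top [215. 376.] [203 368  24  16 309] [-0.0477  0.1042  0.02  ] [ 19.  86. 129.]
top [198. 381.] [195 377   6   7  25] [-0.0654  0.1598  0.02  ] [ 19.  87. 127.]
```

Five bars are out on the counter in a row: x ≈ 0.647, 0.597, 0.549 and 0.503, plus the fifth at about 0.45 in the top view. I'll lift the empty mould, carry it 5 cm back over the mat and lower it upright.

Request:
{"op": "drive_tool", "data": {"rows": [[[0,0,0],[0,0,1.2],0.85],[[0,0,0],[0,0,1.2],0.85],[[0,0,0],[0.5,1.7,0],0.85],[[0,0,0],[0.5,1.8,0],0.85],[[0,0,0],[0.4,1.7,0],0.85],[[0,0,0],[0,0,0],0.85],[[0,0,0],[0,0,-1],0.85],[[0,0,0],[0,0,-0.8],0.85]]}}

```text
clock: 17.6
position: [0.5654, 0.1573, 0.1171]
ee_rot: [0.0, 0.999, -0.038, -0.001]
contact_force: [0.2, 0.5, -4.3]
width: 0.0089
gripper_force: 19.5
```

```bash
python3 - <<'E'
from h import *
s=manip.get_state();print(s['position'],s['contact_force'],s['moment'],s['width'],s['gripper_force'])
yellow('wrist',.02,200)
cv2.imwrite('pics/x.png',eyes.get_image('side')[:,:,::-1])
E
```

```text
[0.56542903 0.15725263 0.11708702] [ 0.18837982  0.51203781 -4.28684147] [-0.05574546  0.05332811  0.01749375] 0.008935913845287967 19.532521963119507
wrist [355.  96.] [ 331   71   51   51 2357] [0.6475 0.071  0.02  ] [ 24.  96. 240.]
wrist [351. 155.] [ 328  133   48   46 2006] [0.5985 0.074  0.02  ] [ 23.  98. 240.]
wrist [347. 208.] [ 324  186   46   45 1789] [0.5501 0.0767 0.02  ] [ 21. 108. 170.]
wrist [347. 254.] [ 326  233   39   43 1030] [0.5017 0.0759 0.02  ] [ 20. 120. 135.]
wrist [ 35. 331.] [ 14 324  44  35 336] [0.4246 0.4257 0.02  ] [ 22. 204. 121.]
```

Request:
{"op": "drive_tool", "data": {"rows": [[[0,0,0],[0.11,1.53,-0.2],0.87],[[0,0,0],[0.11,1.54,-0.1],0.87],[[0,0,0],[0.11,1.52,-0.23],0.87],[[0,0,0],[0.11,1.48,-0.42],0.87],[[0,0,0],[0.1,1.41,-0.61],0.87],[[0,0,0],[0.1,1.32,-0.79],0.87],[[0,0,0],[0.09,1.2,-0.96],0.87],[[0,0,0],[0.08,1.07,-1.11],0.87]]}}

```text
clock: 18.7
position: [0.5821, 0.2783, 0.0851]
ee_rot: [-0.009, 0.999, -0.038, 0.011]
contact_force: [-2.5, 15.6, 35.2]
width: 0.0087
gripper_force: 30.7
```

```bash
python3 - <<'E'
from h import *
s=manip.get_state();print(s['position'],s['contact_force'],s['moment'],s['width'],s['gripper_force'])
shot('side','a.png',(120,90,380,285),3)
E
```

```text
[0.58209303 0.27834108 0.08512059] [-2.50891794 15.59192542 35.1571673 ] [2.06609398 0.47113022 0.05889709] 0.008740257127766262 30.707391500473022
```

View pics/a.png

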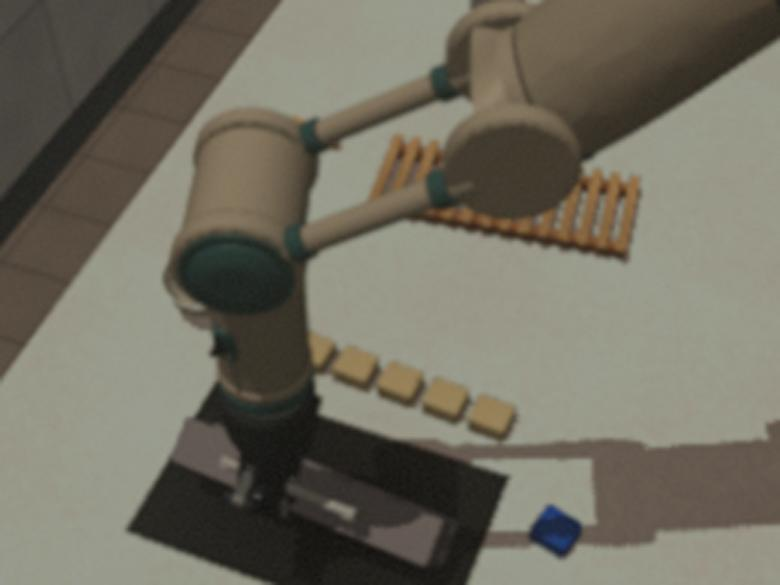

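The mould is still nearly upright on its foot, seen in the side view with its bottom face at (420,540). It's acting as a jammed strut, with 35 N upward, and I think the bar has slid up the pads. All five bars lie in a neat row, (320,350) to (492,415). I'll unload it, lock the hinge with a firm grip, lift, and tilt the tool to lay the mould over.

Request:
{"op": "drive_tool", "data": {"rows": [[[0,0,0],[0,0,1.0],0.87],[[0,0,0],[0,0,1.0],0.87],[[0,0,0],[0,0,0],0.4],[[0,0,0],[0,0,0],0.4]], "force": 80}}

```text
clock: 19.25
position: [0.5735, 0.2679, 0.0927]
ee_rot: [0.001, 0.999, -0.038, -0.001]
contact_force: [-0.2, 0.6, -4.2]
width: 0.0079
gripper_force: 77.6
```

```bash
python3 - <<'E'
from h import *
np.set_printoptions(precision=3,suppress=True)
s=manip.get_state();print(s['position'],s['contact_force'],s['moment'],s['width'],s['gripper_force'])
c=eyes.get_calibration('wrist');im=eyes.get_image('wrist');cv2.imwrite('pics/w.png',im[:,:,::-1])
E
```

```text
[0.574 0.268 0.093] [-0.248  0.623 -4.231] [ 0.134 -0.08   0.034] 0.00793220538307367 77.59637475013733
```

Request:
{"op": "drive_tool", "data": {"rows": [[[0,0,0],[0,0,1.5],0.4],[[0,0,0],[0,0,1.5],0.4],[[-0.15,0.011,0],[0,0,0],0.4],[[-0.15,0.011,0],[0,0,0],0.4],[[-0.15,0.011,0],[0,0,0],0.4],[[-0.15,0.011,0],[0,0,0],0.4],[[0,0,0],[0,0,-2],0.4],[[0,0,0],[0,0,-1],0.4]], "force": 80}}

```text
clock: 20.3
position: [0.5738, 0.2683, 0.0924]
ee_rot: [0.295, 0.955, -0.036, -0.011]
contact_force: [-0.1, -0.9, -4.3]
width: 0.0079
gripper_force: 77.5
```

```bash
python3 - <<'E'
from h import *
np.set_printoptions(precision=3,suppress=True)
s=manip.get_state();print(s['position'],s['ee_rot'],s['contact_force'],s['moment'],s['width'],s['gripper_force'])
E
```

```text
[0.574 0.268 0.092] [ 0.295  0.955 -0.036 -0.011] [-0.109 -0.941 -4.278] [ 0.83  -0.062 -0.034] 0.007871388796606186 77.5493323802948
```

Request:
{"op": "drive_tool", "data": {"rows": [[[0,0,0],[0,0,-1],0.4],[[0,0,0],[0,0,-1],0.4],[[0,0,0],[0,0,0],0.4]]}}

```text
clock: 20.68
position: [0.574, 0.2677, 0.0735]
ee_rot: [0.296, 0.954, -0.036, -0.011]
contact_force: [-0.4, 0.5, -4.0]
width: 0.0077
gripper_force: 77.6
```

Request:
{"op": "drive_tool", "data": {"rows": [[[0,0,0],[0,0,-0.7],0.4],[[0,0,0],[0,0,0],0.4]]}}

```text
clock: 20.92
position: [0.5741, 0.2684, 0.0666]
ee_rot: [0.296, 0.954, -0.036, -0.011]
contact_force: [-0.2, 0.2, -4.0]
width: 0.0081
gripper_force: 77.7
```

```bash
python3 - <<'E'
from h import *
shot('side','a.png',(150,180,350,340),2);shot('top','b.png',(120,140,240,236),400/120)
a=cv2.imread('pics/a.png');b=cv2.resize(cv2.imread('pics/b.png'),(400,320));cv2.imwrite('pics/c5.png',np.hstack([a,b]))
E
```

```text
(no output)
```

View pics/c5.png

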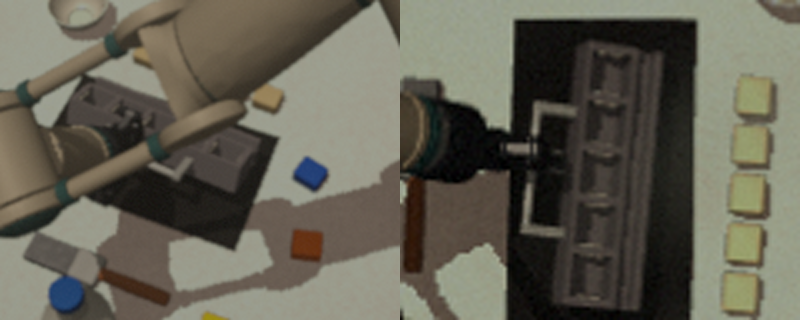

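The mould is open side up over the mat with all five pockets empty, and the five bars are clear of it. I'll lower until it touches.

Request:
{"op": "drive_tool", "data": {"rows": [[[0,0,0],[0,0,-0.6],0.4],[[0,0,0],[0,0,-0.6],0.4],[[0,0,0],[0,0,0],0.4]]}}

```text
clock: 21.4
position: [0.5738, 0.2683, 0.0541]
ee_rot: [0.297, 0.954, -0.036, -0.011]
contact_force: [-0.1, 0.2, -3.7]
width: 0.0081
gripper_force: 77.8
```

Request:
{"op": "drive_tool", "data": {"rows": [[[0,0,0],[0,0,-0.5],0.4],[[0,0,0],[0,0,-0.5],0.4],[[0,0,0],[0,0,0],0.4]]}}

```text
clock: 21.78
position: [0.5742, 0.2684, 0.0447]
ee_rot: [0.296, 0.954, -0.036, -0.011]
contact_force: [0.4, 0.9, -4.3]
width: 0.0079
gripper_force: 78.4
```

Request:
{"op": "drive_tool", "data": {"rows": [[[0,0,0],[0,0,-0.5],0.4],[[0,0,0],[0,0,0],0.4]]}}

```text
clock: 22.02
position: [0.5745, 0.2685, 0.0401]
ee_rot: [0.296, 0.954, -0.036, -0.01]
contact_force: [1.5, 0.7, -0.7]
width: 0.0079
gripper_force: 78.9
```

It's touching now. I'll ease the grip, then withdraw along the tool axis.

Request:
{"op": "drive_tool", "data": {"rows": [[[0,0,0],[0,0,0],0.9],[[0,0,0],[0,0,0],0.95],[[0,0,0],[0,0,0],2],[[0,0,0],[0,0.6,0.8],2.6],[[0,0,0],[0,0.6,0.8],2.8],[[0,0,0],[0,0.8,1.2],2.8],[[0,0,0],[0,0.8,1.2],2.8]], "force": 30}}

```text
clock: 22.9
position: [0.5744, 0.2971, 0.0814]
ee_rot: [0.296, 0.954, -0.036, -0.01]
contact_force: [-0.6, 0.6, 0.2]
width: 0.0279
gripper_force: 0.0
```

Request:
{"op": "drive_tool", "data": {"rows": [[[0,0,0],[0,0.6,1.5],2.8],[[0.15,-0.011,0],[0,-1,3],2.8],[[0.15,-0.011,0],[0,-2,3],2.8],[[0.15,-0.011,0],[0,-2,3],2.8],[[0.15,-0.011,0],[0,-3,2],5],[[0,0,0],[0,-5,0],6],[[0,0,0],[0,-5,0],6],[[0,0,0],[0,-5,0],6]]}}

```text
clock: 23.9
position: [0.574, 0.0707, 0.2064]
ee_rot: [0.0, 0.999, -0.037, 0.001]
contact_force: [1.2, 0.0, -0.2]
width: 0.0601
gripper_force: 0.0
```

```bash
python3 - <<'E'
from h import *
np.set_printoptions(precision=4,suppress=True)
s=manip.get_state();print(s['position'],s['ee_rot'],s['contact_force'])
shot('wrist','b.png',s=1.0);shot('top','a.png',(120,130,290,230),2)
a=cv2.imread('pics/a.png');b=cv2.imread('pics/b.png');
a=cv2.resize(a,(512,301));b=b[:299];cv2.imwrite('pics/c6.png',np.vstack([a,b]))
E
```

```text
[0.574  0.0707 0.2064] [ 0.0003  0.9993 -0.0373  0.0006] [ 1.1986  0.0137 -0.1865]
```

View pics/c6.png

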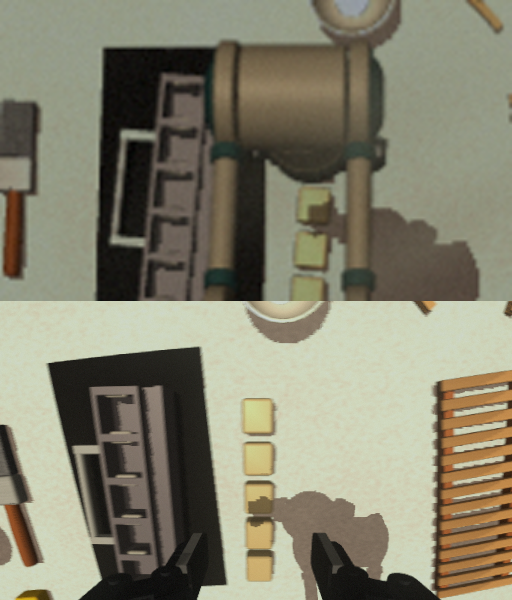

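The mould lies flat, upright and empty on its mat. The bars are in a row in the wrist view at u≈258, v≈115, 158, 197, 232 and 265. That was my last picture, so from here I'll work from numbers.

```bash
cat >> h.py <<'E'
def bars(n='wrist',z=.024,box=(.3,.75,-.05,.13),mina=250):
    c=eyes.get_calibration(n);im=eyes.get_image(n)
    h=cv2.cvtColor(im,cv2.COLOR_RGB2HSV)
    m=((h[...,0]>12)&(h[...,0]<36)&(h[...,1]>55)&(h[...,1]<190)&(h[...,2]>60)).astype(np.uint8)
    m=cv2.morphologyEx(m,cv2.MORPH_OPEN,np.ones((5,5)))
    for q in cv2.findContours(m,cv2.RETR_EXTERNAL,cv2.CHAIN_APPROX_NONE)[0]:
        if cv2.contourArea(q)<mina: continue
        w=np.array([at(c,*p[0],z)[:2] for p in q],np.float32)
        (x,y),(a,b),t=cv2.minAreaRect(w)
        if box[0]<x<box[1] and box[2]<y<box[3]: print('bar',round(x,4),round(y,4),'size',round(a,3),round(b,3),'ang',round(t,1))
E
python3 - <<'E'
from h import *
bars()
c=eyes.get_calibration('wrist');print([at(c,258,v,.024)[:2].round(3) for v in(115,158,197,232,265)])
E
```

```text
bar 0.4564 0.004 size 0.195 0.215 ang 84.2
bar 0.5983 0.0708 size 0.038 0.039 ang 85.4
bar 0.6454 0.0675 size 0.037 0.041 ang 84.2
bar 0.7379 0.0246 size 0.034 0.084 ang 6.6
[array([0.647, 0.065]), array([0.598, 0.069]), array([0.549, 0.073]), array([0.502, 0.077]), array([0.453, 0.081])]
```

Request:
{"op": "drive_tool", "data": {"rows": [[[0,0,0],[4,-0.2,-4],6],[[0,0,0],[3.2,-0.2,-4],6],[[0,0,0],[0,0,-5],6],[[0,0,0],[0,0,-3],6],[[0,0,0],[0,0,-2],6],[[0,0,0],[0,0,-1],4.4],[[0,0,0],[0,0,0],3.6],[[0,0,0],[0,0,0],3.6]], "force": 20}}

```text
clock: 25.05
position: [0.6471, 0.0689, 0.0162]
ee_rot: [-0.0, 0.999, -0.037, 0.001]
contact_force: [-0.8, 0.6, 1.4]
width: 0.0359
gripper_force: 0.1
```

Request:
{"op": "drive_tool", "data": {"rows": [[[0,0,0],[0,0,0],3.53],[[0,0,0],[0,0,0],3.53]], "force": 20}}

```text
clock: 25.3
position: [0.6471, 0.0687, 0.0162]
ee_rot: [-0.0, 0.999, -0.038, 0.001]
contact_force: [0.6, 1.0, 3.8]
width: 0.0357
gripper_force: 17.3
```

Request:
{"op": "drive_tool", "data": {"rows": [[[0,0,0],[0,0,0],3.56],[[0,0,0],[0,0,0],3.56]]}}

```text
clock: 25.55
position: [0.647, 0.0686, 0.0162]
ee_rot: [-0.0, 0.999, -0.038, 0.001]
contact_force: [-0.3, 2.6, 6.9]
width: 0.0354
gripper_force: 16.4
```

Request:
{"op": "drive_tool", "data": {"rows": [[[0,0,0],[0,0,0.3],3.6],[[0,0,0],[0,0,0],3.6]]}}

```text
clock: 25.8
position: [0.6461, 0.0683, 0.0179]
ee_rot: [0.0, 0.999, -0.038, -0.0]
contact_force: [0.1, -0.5, -0.0]
width: 0.0357
gripper_force: 0.1
```

Request:
{"op": "drive_tool", "data": {"rows": [[[0,0,0],[0,0,0],3.57],[[0,0,0],[0,0,0],3.57],[[0,0,0],[0,0,0],3.57]]}}

```text
clock: 26.18
position: [0.6461, 0.0683, 0.018]
ee_rot: [0.0, 0.999, -0.038, -0.0]
contact_force: [-0.4, -0.6, 1.8]
width: 0.0356
gripper_force: 7.1
```

Request:
{"op": "drive_tool", "data": {"rows": [[[0,0,0],[0,0,3.5],3.57],[[0,0,0],[0,0,3.5],3.57],[[0,0,0.038],[-0.15,-4.6,0],3.57],[[0,0,0.038],[-0.15,-4.6,0],3.57],[[0,0,0.038],[-0.15,-4.6,0],3.57],[[0,0,0.038],[-0.15,-4.6,0],3.57],[[0,0,0.038],[-0.15,-4.6,0],3.57],[[0,0,0],[-0.08,-4.6,0],3.57]]}}

```text
clock: 27.18
position: [0.6376, -0.2088, 0.0874]
ee_rot: [-0.0, 0.998, 0.057, -0.0]
contact_force: [-0.6, 0.1, -0.4]
width: 0.0354
gripper_force: 7.1
```

Request:
{"op": "drive_tool", "data": {"rows": [[[0,0,0],[0,0,-2.5],3.57],[[0,0,0],[0,0,-1.5],3.57],[[0,0,0],[0,0,-0.5],3.57],[[0,0,0],[0,0,0],3.57]]}}

```text
clock: 27.68
position: [0.6381, -0.2067, 0.0429]
ee_rot: [-0.0, 0.998, 0.058, -0.0]
contact_force: [0.3, 0.9, 0.2]
width: 0.0362
gripper_force: 7.2
```

Request:
{"op": "drive_tool", "data": {"rows": [[[0,0,0],[0,0,0],4.2],[[0,0,0],[0,0,0],6],[[0,0,0],[0,0,3],6],[[0,0,0],[0,0,3],6]]}}

```text
clock: 28.18
position: [0.6379, -0.2073, 0.1036]
ee_rot: [-0.0, 0.998, 0.057, -0.0]
contact_force: [-0.4, -0.5, -0.2]
width: 0.0604
gripper_force: 0.0
```

```bash
python3 - <<'E'
from h import *
print(manip.get_state()['position']);c=eyes.get_calibration('wrist');im=eyes.get_image('wrist')
yellow('wrist',.048,300,raw=im)
# rack vs bar: expected bar pixel
print(proj(c,[.638,-.208,.048]))
cv2.imwrite('pics/r.png',im[:,:,::-1])
E
```

```text
[ 0.63791324 -0.20731823  0.10362444]
wrist [166.  24.] [140   0  50  53 834] [ 0.7642 -0.1333  0.048 ] [ 19. 144. 154.]
wrist [331.  35.] [ 308    0   49   74 1097] [ 0.7697 -0.2418  0.048 ] [ 18. 145. 154.]
wrist [263. 163.] [ 186  154  153   27 2427] [ 0.6801 -0.2076  0.048 ] [ 15. 154. 136.]
wrist [238. 204.] [ 188  181   94   49 2991] [ 0.6463 -0.1918  0.048 ] [ 19. 128. 135.]
wrist [308. 189.] [278 182  59  24 813] [ 0.6638 -0.244   0.048 ] [ 15. 157. 149.]
wrist [313. 211.] [283 208  52  13 340] [ 0.6466 -0.2502  0.048 ] [ 15. 159. 140.]
wrist [233. 261.] [208 253  50  17 523] [ 0.5967 -0.1925  0.048 ] [ 15. 162. 126.]
wrist [235. 281.] [201 275  67  15 787] [ 0.5779 -0.196   0.048 ] [ 15. 163. 125.]
wrist [231. 300.] [197 295  68  13 757] [ 0.5577 -0.1938  0.048 ] [ 15. 163. 124.]
[259.46848319 214.96806438]
```

Request:
{"op": "drive_tool", "data": {"rows": [[[0,0,-0.032],[-0.67,4.63,0],6],[[0,0,-0.032],[-0.67,4.63,0],6],[[0,0,-0.032],[-0.67,4.63,0],6],[[0,0,-0.032],[-0.67,4.63,0],6],[[0,0,-0.032],[-0.67,4.63,0],6],[[0,0,-0.03],[-0.67,4.63,0],6],[[0,0,0],[0,0,-4],6],[[0,0,0],[0,0,-3],6]]}}

```text
clock: 29.22
position: [0.5976, 0.0714, 0.0324]
ee_rot: [0.0, 0.999, -0.037, 0.001]
contact_force: [0.2, -0.5, 0.2]
width: 0.0604
gripper_force: 0.0
```

Request:
{"op": "drive_tool", "data": {"rows": [[[0,0,0],[0,0,-1.5],6],[[0,0,0],[0,0,0],4.4],[[0,0,0],[0,0,0],3.65],[[0,0,0],[0,0,0],3.57],[[0,0,0],[0,0,0],3.57],[[0,0,0],[0,0,0],3.57]]}}

```text
clock: 29.98
position: [0.5987, 0.0701, 0.0191]
ee_rot: [0.0, 0.999, -0.038, 0.001]
contact_force: [0.0, -0.5, 5.1]
width: 0.0359
gripper_force: 8.1
```

Request:
{"op": "drive_tool", "data": {"rows": [[[0,0,0],[0,0,3.5],3.57],[[0,0,0],[0,0,3.5],3.57],[[0,0,0.032],[-0.26,-4.73,0],3.57],[[0,0,0.032],[-0.26,-4.73,0],3.57],[[0,0,0.032],[-0.26,-4.73,0],3.57],[[0,0,0.032],[-0.26,-4.73,0],3.57],[[0,0,0.032],[-0.26,-4.73,0],3.57],[[0,0,0.03],[-0.26,-4.73,0],3.57]]}}

```text
clock: 30.98
position: [0.5817, -0.2148, 0.0878]
ee_rot: [-0.0, 0.998, 0.058, -0.0]
contact_force: [0.6, -0.4, -0.6]
width: 0.036
gripper_force: 7.5
```

Request:
{"op": "drive_tool", "data": {"rows": [[[0,0,0],[0,0,-2.5],3.57],[[0,0,0],[0,0,-1.5],3.57],[[0,0,0],[0,0,-0.5],3.57],[[0,0,0],[0,0,0],3.57]]}}

```text
clock: 31.48
position: [0.5822, -0.2127, 0.0429]
ee_rot: [-0.0, 0.998, 0.058, -0.0]
contact_force: [-0.0, -0.5, -0.1]
width: 0.0357
gripper_force: 7.0
```

Request:
{"op": "drive_tool", "data": {"rows": [[[0,0,0],[0,0,0],4.2],[[0,0,0],[0,0,0],6],[[0,0,0],[0,0,3],6],[[0,0,0],[0,0,3],6]]}}

```text
clock: 31.98
position: [0.582, -0.2133, 0.1035]
ee_rot: [-0.0, 0.998, 0.057, -0.0]
contact_force: [0.2, 0.4, -0.1]
width: 0.0598
gripper_force: 0.0
```

Request:
{"op": "drive_tool", "data": {"rows": [[[0,0,-0.032],[-0.55,4.77,0],6],[[0,0,-0.032],[-0.55,4.77,0],6],[[0,0,-0.032],[-0.55,4.77,0],6],[[0,0,-0.032],[-0.55,4.77,0],6],[[0,0,-0.032],[-0.55,4.77,0],6],[[0,0,-0.03],[-0.55,4.77,0],6],[[0,0,0],[0,0,-4],6],[[0,0,0],[0,0,-3],6]]}}

```text
clock: 32.98
position: [0.549, 0.0738, 0.0325]
ee_rot: [0.0, 0.999, -0.037, 0.0]
contact_force: [-0.0, -0.7, -0.4]
width: 0.0598
gripper_force: 0.0
```

Request:
{"op": "drive_tool", "data": {"rows": [[[0,0,0],[0,0,-1.5],6],[[0,0,0],[0,0,0],4.4],[[0,0,0],[0,0,0],3.65],[[0,0,0],[0,0,0],3.57],[[0,0,0],[0,0,0],3.57],[[0,0,0],[0,0,0],3.57]]}}

```text
clock: 33.72
position: [0.5501, 0.0725, 0.0191]
ee_rot: [0.0, 0.999, -0.038, 0.001]
contact_force: [-0.4, -0.4, 6.2]
width: 0.0356
gripper_force: 7.6
```

Request:
{"op": "drive_tool", "data": {"rows": [[[0,0,0],[0,0,3.5],3.57],[[0,0,0],[0,0,3.5],3.57],[[0,0,0.032],[-0.36,-4.87,0],3.57],[[0,0,0.032],[-0.36,-4.87,0],3.57],[[0,0,0.032],[-0.36,-4.87,0],3.57],[[0,0,0.032],[-0.36,-4.87,0],3.57],[[0,0,0.032],[-0.36,-4.87,0],3.57],[[0,0,0.03],[-0.36,-4.87,0],3.57]]}}

```text
clock: 34.72
position: [0.527, -0.2209, 0.0878]
ee_rot: [-0.0, 0.998, 0.058, -0.0]
contact_force: [0.4, -0.6, -0.6]
width: 0.0359
gripper_force: 6.9
```

Request:
{"op": "drive_tool", "data": {"rows": [[[0,0,0],[0,0,-2.5],3.57],[[0,0,0],[0,0,-1.5],3.57],[[0,0,0],[0,0,-0.5],3.57],[[0,0,0],[0,0,0],3.57]]}}

```text
clock: 35.22
position: [0.5276, -0.2187, 0.0429]
ee_rot: [-0.0, 0.998, 0.058, -0.0]
contact_force: [0.7, -0.5, -0.6]
width: 0.036
gripper_force: 7.2
```

Request:
{"op": "drive_tool", "data": {"rows": [[[0,0,0],[0,0,0],4.2],[[0,0,0],[0,0,0],6],[[0,0,0],[0,0,3],6],[[0,0,0],[0,0,3],6]]}}

```text
clock: 35.72
position: [0.5274, -0.2193, 0.1035]
ee_rot: [-0.0, 0.998, 0.058, -0.0]
contact_force: [1.1, 0.1, -0.1]
width: 0.0598
gripper_force: 0.0
```

Request:
{"op": "drive_tool", "data": {"rows": [[[0,0,-0.032],[-0.42,4.92,0],6],[[0,0,-0.032],[-0.42,4.92,0],6],[[0,0,-0.032],[-0.42,4.92,0],6],[[0,0,-0.032],[-0.42,4.92,0],6],[[0,0,-0.032],[-0.42,4.92,0],6],[[0,0,-0.03],[-0.42,4.92,0],6],[[0,0,0],[0,0,-4],6],[[0,0,0],[0,0,-3],6]]}}

```text
clock: 36.72
position: [0.5023, 0.0768, 0.0325]
ee_rot: [0.0, 0.999, -0.036, 0.001]
contact_force: [-0.3, -0.4, -0.6]
width: 0.06
gripper_force: 0.0
```

Request:
{"op": "drive_tool", "data": {"rows": [[[0,0,0],[0,0,-1.5],6],[[0,0,0],[0,0,0],4.4],[[0,0,0],[0,0,0],3.65],[[0,0,0],[0,0,0],3.57],[[0,0,0],[0,0,0],3.57],[[0,0,0],[0,0,0],3.57]]}}

```text
clock: 37.48
position: [0.5032, 0.0755, 0.0189]
ee_rot: [0.0, 0.999, -0.038, 0.001]
contact_force: [-0.5, -0.3, 6.1]
width: 0.0358
gripper_force: 7.6
```

Request:
{"op": "drive_tool", "data": {"rows": [[[0,0,0],[0,0,3.5],3.57],[[0,0,0],[0,0,3.5],3.57],[[0,0,0.032],[-0.49,-5.03,0],3.57],[[0,0,0.032],[-0.49,-5.03,0],3.57],[[0,0,0.032],[-0.49,-5.03,0],3.57],[[0,0,0.032],[-0.49,-5.03,0],3.57],[[0,0,0.032],[-0.49,-5.03,0],3.57],[[0,0,0.03],[-0.49,-5.03,0],3.57]]}}

```text
clock: 38.48
position: [0.4725, -0.2276, 0.088]
ee_rot: [-0.0, 0.998, 0.058, 0.0]
contact_force: [0.0, -0.1, -0.4]
width: 0.0357
gripper_force: 7.0
```

Request:
{"op": "drive_tool", "data": {"rows": [[[0,0,0],[0,0,-2.5],3.57],[[0,0,0],[0,0,-1.5],3.57],[[0,0,0],[0,0,-0.5],3.57],[[0,0,0],[0,0,0],3.57]]}}

```text
clock: 38.98
position: [0.473, -0.2253, 0.0429]
ee_rot: [-0.0, 0.998, 0.058, -0.0]
contact_force: [0.7, -0.7, -0.7]
width: 0.036
gripper_force: 7.2
```

Request:
{"op": "drive_tool", "data": {"rows": [[[0,0,0],[0,0,0],4.2],[[0,0,0],[0,0,0],6],[[0,0,0],[0,0,3],6],[[0,0,0],[0,0,3],6]]}}

```text
clock: 39.48
position: [0.4729, -0.2259, 0.1036]
ee_rot: [-0.0, 0.998, 0.058, -0.0]
contact_force: [1.2, -0.3, -0.2]
width: 0.06
gripper_force: 0.0
```

Request:
{"op": "drive_tool", "data": {"rows": [[[0,0,-0.032],[-0.33,5.1,0],6],[[0,0,-0.032],[-0.33,5.1,0],6],[[0,0,-0.032],[-0.33,5.1,0],6],[[0,0,-0.032],[-0.33,5.1,0],6],[[0,0,-0.032],[-0.33,5.1,0],6],[[0,0,-0.03],[-0.33,5.1,0],6],[[0,0,0],[0,0,-4],6],[[0,0,0],[0,0,-3],6]]}}

```text
clock: 40.48
position: [0.4531, 0.0811, 0.0326]
ee_rot: [0.0, 0.999, -0.036, 0.001]
contact_force: [-0.4, -0.7, 0.3]
width: 0.0601
gripper_force: 0.0
```

Request:
{"op": "drive_tool", "data": {"rows": [[[0,0,0],[0,0,-1.5],6],[[0,0,0],[0,0,0],4.4],[[0,0,0],[0,0,0],3.65],[[0,0,0],[0,0,0],3.57],[[0,0,0],[0,0,0],3.57],[[0,0,0],[0,0,0],3.57]]}}

```text
clock: 41.22
position: [0.4538, 0.0798, 0.0187]
ee_rot: [0.0, 0.999, -0.038, 0.001]
contact_force: [0.1, 0.1, 5.3]
width: 0.0358
gripper_force: 7.9
```

Request:
{"op": "drive_tool", "data": {"rows": [[[0,0,0],[0,0,3.5],3.57],[[0,0,0],[0,0,3.5],3.57],[[0,0,0.032],[-0.58,-5.2,0],3.57],[[0,0,0.032],[-0.58,-5.2,0],3.57],[[0,0,0.032],[-0.58,-5.2,0],3.57],[[0,0,0.032],[-0.58,-5.2,0],3.57],[[0,0,0.032],[-0.58,-5.2,0],3.57],[[0,0,0.03],[-0.58,-5.2,0],3.57]]}}

```text
clock: 42.22
position: [0.4178, -0.2338, 0.088]
ee_rot: [0.0, 0.998, 0.058, 0.0]
contact_force: [1.5, 0.9, -0.6]
width: 0.0359
gripper_force: 7.4
```

Request:
{"op": "drive_tool", "data": {"rows": [[[0,0,0],[0,0,-2.5],3.57],[[0,0,0],[0,0,-1.5],3.57],[[0,0,0],[0,0,-0.5],3.57],[[0,0,0],[0,0,0],3.57]]}}

```text
clock: 42.72
position: [0.4184, -0.232, 0.043]
ee_rot: [0.0, 0.998, 0.057, -0.0]
contact_force: [0.2, -0.3, -0.9]
width: 0.0359
gripper_force: 7.0
```

Request:
{"op": "drive_tool", "data": {"rows": [[[0,0,0],[0,0,0],4.2],[[0,0,0],[0,0,0],6],[[0,0,0],[0,0,3],6],[[0,0,0],[0,0,5],6],[[0,0,0],[0,0,5],6],[[0,0,0],[-2,-5,2],6],[[0,0,0],[-2,-5,2],6],[[0,0,0],[-2,-5,2],6]]}}

```text
clock: 43.72
position: [0.3579, -0.3832, 0.2343]
ee_rot: [0.001, 0.998, 0.058, 0.001]
contact_force: [0.4, 0.6, -0.2]
width: 0.06
gripper_force: 0.0
```

Request:
{"op": "drive_tool", "data": {"rows": [[[0,0,0],[-2,-5,0],6],[[0,0,0],[-2,-5,0],6],[[0,0,0],[-2,-5,0],6],[[0,0,0],[0,0,0],6]]}}

```text
clock: 44.22
position: [0.2967, -0.5356, 0.2325]
ee_rot: [0.001, 0.998, 0.055, -0.0]
contact_force: [-0.2, 1.2, -0.1]
width: 0.06
gripper_force: 0.0
```

```bash
python3 - <<'E'
from h import *
print(manip.get_state()['position'])
c=eyes.get_calibration('top');im=eyes.get_image('top');h=cv2.cvtColor(im,cv2.COLOR_RGB2HSV)
m=((h[...,0]>18)&(h[...,0]<36)&(h[...,1]>45)&(h[...,1]<140)&(h[...,2]>125)).astype(np.uint8)
k,l,st,ce=cv2.connectedComponentsWithStats(m)
for i in range(1,k):
    p=at(c,*ce[i],.048)
    if st[i,4]>25 and .35<p[0]<.72: print(ce[i].round(),st[i,2:],p.round(3))
for p in [(.638,-.207),(.582,-.213),(.5275,-.219),(.473,-.2255),(.419,-.232)]:
    u=proj(c,[*p,.048]).round().astype(int);print(p,u,h[u[1],u[0]],im[u[1],u[0]])
print('mould bars', [im[tuple(proj(c,[.5735+s,.232-.071*s,.01]).round().astype(int)[::-1])] for s in(-.1,-.05,0,.05,.1)])
E
```

```text
[ 0.29666871 -0.53558949  0.23250236]
[490. 201.] [  45  101 4189] [ 0.533 -0.849  0.048]
[308. 170.] [ 11  11 104] [ 0.638 -0.204  0.048]
[310. 187.] [ 11  12 107] [ 0.58  -0.211  0.048]
[312. 204.] [ 11  12 108] [ 0.524 -0.217  0.048]
[396. 215.] [ 17  17 155] [ 0.488 -0.503  0.048]
[315. 221.] [ 11  11 107] [ 0.467 -0.224  0.048]
[317. 238.] [ 11  12 106] [ 0.412 -0.231  0.048]
(0.638, -0.207) [309 170] [ 27  91 148] [148 142  95]
(0.582, -0.213) [311 186] [ 26  90 145] [145 138  94]
(0.5275, -0.219) [313 203] [ 27  97 147] [147 141  91]
(0.473, -0.2255) [315 219] [ 25 102 148] [148 139  89]
(0.419, -0.232) [317 236] [ 25  98 148] [148 139  91]
mould bars [array([45, 41, 38], dtype=uint8), array([99, 92, 82], dtype=uint8), array([97, 89, 80], dtype=uint8), array([40, 37, 34], dtype=uint8), array([87, 78, 70], dtype=uint8)]
```

All five cream bars are confirmed separate on the rack, and the mould's pockets are empty. Handing in.

```bash
python3 -c "
from rig import job
print(job.sign_off())"
```

```text
the job is handed in; nothing more can be done
None
```

Job handed in at about 44 s on the robot clock: all five bars were rapped out and lie singly on the rack, and the empty mould is right way up on its mat; one bar's grip briefly read about 17 N, over the 15 N guide, before I eased it, and the rest read 7–8 N.

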